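# Lay the heel lifts out on the shoes

### The arm

A 7-joint arm with a two-finger parallel gripper is mounted at the origin on the work surface. World frame = base frame: x ahead of the robot, y to its left, z up, the work surface at z = 0. Lengths are in m, angles in rad, forces in N, time in s.
With the tool pointing down it reaches from about 0.425 to 0.825 m from the base axis. Payload 3.6 kg.
Tool frame: the origin (TCP) lies midway between the tips of the shut fingers; the grasp point (between the pads) lies 19 mm behind it; z points along the fingers, y is the line along which they close (so a half turn about z gives the same grasp; the last joint's range is limited). The gripper opens to 93 mm and grips with 3 to 60 N. Pads are 15 mm wide; open, the fingers measure 128 mm over their backs; the gripper's body (75 mm by 188 mm) begins 65 mm behind the grasp point.
Start: joints at [-0.026, 0.615, -0.013, 1.423, 0.008, 1.103, -0.04], TCP at [0.65, 0, 0.219] pointing down, gripper open.
Joint ranges: [-3.12, 3.12], [-0.3, 2.06], [-1.34, 1.32], [0.26, 2.42], [-1.36, 4.5], [0.01, 1.98], [-2.84, 2.84]. Speed limits (rad/s): [2.79, 2.79, 3.14, 3.14, 3.14, 3.14, 3.14].

### API

Orientations are given as a 3x3 rotation matrix whose columns are the frame's x, y, z axes.
In Python, from station import manip, vision, close_job gives the robot as it stands. The module is installed in compiled form; this text tells all that it offers.
- The arm moves only by the tool move_arm, never from a script. Its argument "rows" is a list of rows, each a list of 5 numbers: the opening in per cent of the stroke, from 0 (shut) to 100 (fully open), then the shift along the world's x, y, z in mm, then the turn about the world's z in degrees. In form: [[fingers, tx, ty, tz, twist], ...]. A call has 1 to 12 rows; each row shifts and turns the commanded pose from where the row before left it; what a row does not reach is not made up. A row lasts 1/12 s, in which the tool goes at most 41.7 mm and 7.16 degrees, less where a joint would pass 70% of its speed; a pose out of reach is approached as far as the arm can. A call with a gripper value outside its range is refused whole. The fingers move at their own pace and stop on an object; the grip force is fixed at half the most. Time passes only in rows, so rows that do not move let the fingers close. It gives the time, the measured TCP pose, the force, the opening and the grip force at its end, in the units of the state.
- manip.get_state(): the state, without advancing time (a new reading comes with each control period).
- vision.snapshot(name): name is "scene" or "side" or "wrist"; returns a dict with "image" (384x512x3 uint8, red, green, blue), "fovy" (degrees; the focal length in pixels is half the picture's height over the tangent of half this angle, whatever the lens; pixels are square), "cx", "cy" (the principal point, pixels), "R" (3x3) and "t" (3): a world point X has camera coordinates R X + t; the wrist camera has in their place "T_tool_cam" (4x4, takes a point from camera to tool coordinates, whose origin is the TCP and whose axes are the flange's). Camera axes: x right, y down, z forward; pixel columns grow to the right and rows downward; lengths in m; the calibration is good to about 2 mm. A picture is of the moment at which its call begins: read the wrist's pose just before it. There is no depth.
- close_job(): hands the job in; it is judged then, once.
The state is a dict: "clock": time; "joint_positions": joint angles; "joint_vel": joint speeds; "effort": joint torques, N m; "eef_pos": TCP position; "ee_rot": TCP orientation; "ft_force": force on the tool from outside, world axes, zero at the start; "wrist_torque": the same for the moment, N m; "opening": finger opening in m; "finger_force": force on a finger pad.
Only numpy, scipy, OpenCV 4.12 (cv2) and the standard library are available. Lean on these libraries where they do the work, as an engineer would, in place of code of your own. Each camera call takes 0.05 s, during which the arm holds its last target. There are 200 camera calls.

### The job

Four new rubber heel lifts lie in a leaning stack on the cobbler's bench. Take the stack apart and lay each lift flat on the heel of the upturned shoe of its own colour, its straight edge towards the toe and its outline lined up with the heel, ready for gluing. Leave the tea glass and the glue pot where they stand.

Things in the scene. Friction and masses are not known exactly. Their poses are not given: they have to be found in the camera images.
- liftmid_white (a point): Centre (half-way up) of the loose off-white rubber heel lift: a D-shaped flat slab 9 mm thick, 52 mm wide (y) and 54 mm long (x), round at the rear (-x), straight sides, straight front edge at +x, 27 mm from this centre; z up. Grip it across its width. At the start it is the top one of the stack; each lift lies about 10 mm further forward than the one under it, a little twisted. About 20 to 65 g.
- liftmid_red (a point): Centre (half-way up) of the loose dark red rubber heel lift: a D-shaped flat slab 9 mm thick, 57 mm wide (y) and 59 mm long (x), round at the rear (-x), straight sides, straight front edge at +x, 29.5 mm from this centre; z up. Grip it across its width. At the start it is second from the top of the stack; each lift lies about 10 mm further forward than the one under it, a little twisted. About 20 to 65 g.
- liftmid_tan (a point): Centre (half-way up) of the loose tan-brown rubber heel lift: a D-shaped flat slab 9 mm thick, 62 mm wide (y) and 64 mm long (x), round at the rear (-x), straight sides, straight front edge at +x, 32 mm from this centre; z up. Grip it across its width. At the start it is third from the top of the stack; each lift lies about 10 mm further forward than the one under it, a little twisted. About 20 to 65 g.
- liftmid_black (a point): Centre (half-way up) of the loose black rubber heel lift: a D-shaped flat slab 9 mm thick, 66 mm wide (y) and 68 mm long (x), round at the rear (-x), straight sides, straight front edge at +x, 34 mm from this centre; z up. Grip it across its width. At the start it is the bottom one of the stack, lying on the bench; each lift lies about 10 mm further forward than the one under it, a little twisted. About 20 to 65 g.
- heel_black (a point): Middle of the straight front edge of the heel of the fixed black shoe, on the heel's level upper face. The shoe is upturned on an iron stand, sole up, heel towards the robot, toe along this frame's +x (z up). Heel face: D-shaped, 62 mm wide (y), 64 mm long (from x = 0 back to x = -64 mm), 136 mm above the bench; its centre lies 32 mm behind this point (x = -32 mm). The sole beyond the front edge lies lower than the heel for 60 mm, then no more than 4 mm higher.
- heel_tan (a point): Middle of the straight front edge of the heel of the fixed tan-brown shoe, on the heel's level upper face. The shoe is upturned on an iron stand, sole up, heel towards the robot, toe along this frame's +x (z up). Heel face: D-shaped, 58 mm wide (y), 60 mm long (from x = 0 back to x = -60 mm), 132 mm above the bench; its centre lies 30 mm behind this point (x = -30 mm). The sole beyond the front edge lies lower than the heel for 60 mm, then no more than 4 mm higher.
- heel_red (a point): Middle of the straight front edge of the heel of the fixed dark red shoe, on the heel's level upper face. The shoe is upturned on an iron stand, sole up, heel towards the robot, toe along this frame's +x (z up). Heel face: D-shaped, 53 mm wide (y), 55 mm long (from x = 0 back to x = -55 mm), 138 mm above the bench; its centre lies 27.5 mm behind this point (x = -27.5 mm). The sole beyond the front edge lies lower than the heel for 60 mm, then no more than 4 mm higher.
- heel_white (a point): Middle of the straight front edge of the heel of the fixed off-white shoe, on the heel's level upper face. The shoe is upturned on an iron stand, sole up, heel towards the robot, toe along this frame's +x (z up). Heel face: D-shaped, 48 mm wide (y), 50 mm long (from x = 0 back to x = -50 mm), 128 mm above the bench; its centre lies 25 mm behind this point (x = -25 mm). The sole beyond the front edge lies lower than the heel for 60 mm, then no more than 4 mm higher.
- glass_mid (a point): Centre (half-way up) of the empty tea glass standing loose on the bench, clear glass, 62 mm across, 85 mm tall. Not to be disturbed.
- pot_mid (a point): Centre of the glue pot standing loose on the bench: a tin with a yellow band, 74 mm across, 78 mm tall, a brush handle sticking up to 130 mm. Not to be disturbed.
Mind the look-alikes: they are no part of the job. What is shaped like the part that bears liftmid_tan but turquoise is not meant. Of the things that look like the part that bears liftmid_black, take the one that is farthest from the robot's base at the start.

How it is judged:
At the end, for the whole second after the job is handed in: Each lift lies flat and at rest on the heel of the shoe of its own colour: centre within 9 mm of the centre of the heel face along the shoe and across it, straight edge towards the toe within 0.22 rad (12 degrees) of square, height within 2.5 mm, tilt under 0.1 rad (x of liftmid_black in the frame of heel_black between -0.041 and -0.023 m and y of liftmid_black in the frame of heel_black between -0.009 and 0.009 m and z of liftmid_black in the frame of heel_black between 0.002 and 0.0075 m and angle between each of liftmid_black, liftmid_tan, liftmid_red, liftmid_white's own z axis and vertical below 0.1 rad and angle between the x axis of liftmid_black and the x axis of heel_black, either way round below 0.22 rad and x of heel_black in the frame of liftmid_black above 0.01 m and linear speed of each of lift_black, lift_tan, lift_red, lift_white below 0.02 m/s and x of liftmid_tan in the frame of heel_tan between -0.039 and -0.021 m and y of liftmid_tan in the frame of heel_tan between -0.009 and 0.009 m and z of liftmid_tan in the frame of heel_tan between 0.002 and 0.0075 m and angle between the x axis of liftmid_tan and the x axis of heel_tan, either way round below 0.22 rad and x of heel_tan in the frame of liftmid_tan above 0.01 m and x of liftmid_red in the frame of heel_red between -0.0365 and -0.0185 m and y of liftmid_red in the frame of heel_red between -0.009 and 0.009 m and z of liftmid_red in the frame of heel_red between 0.002 and 0.0075 m and angle between the x axis of liftmid_red and the x axis of heel_red, either way round below 0.22 rad and x of heel_red in the frame of liftmid_red above 0.01 m and x of liftmid_white in the frame of heel_white between -0.034 and -0.016 m and y of liftmid_white in the frame of heel_white between -0.009 and 0.009 m and z of liftmid_white in the frame of heel_white between 0.002 and 0.0075 m and angle between the x axis of liftmid_white and the x axis of heel_white, either way round below 0.22 rad and x of heel_white in the frame of liftmid_white above 0.01 m); the robot touches nothing.
It fails at once if the tea glass is shifted more than 3 cm or knocked over (distance of glass_mid from where it was at the start of the episode above 0.03 m or angle between glass_mid's own z axis and vertical above 0.5 rad).
It fails at once if the glue pot is shifted more than 3 cm or knocked over (distance of pot_mid from where it was at the start of the episode above 0.03 m or angle between pot_mid's own z axis and vertical above 0.5 rad).
It also fails if it takes over 109 s, if anything falls off the work surface, if the arm or the gripper's body presses on something with over 40 N, if the wrist force passes 120 N, or if a joint passes its speed limit or range.

## Working session

There is one attempt and no reset: what is moved stays moved. The work goes in short steps, Python scripts to look and compute and a tool call to move; the robot and the scene stay as the last step left them, time stands still between calls to the robot, and variables do not carry over. Pictures are saved under pics/ and viewed, at most 14 in all, crops included, and the job is handed in when it is done.

Besides the shell and the picture viewer there is one more tool, called after "Emit:" as name(argument=value, ...), one argument or row to a line, values as JSON. move_arm: Moves the arm, as the interface text tells. Its arguments: {"type":"object","properties":{"rows":{"type":"array","items":{"type":"array","items":{"type":"number"}}}},"required":["rows"]}

```bash
mkdir -p pics; cat > h.py <<'E'
import numpy as np, cv2
from station import manip, vision
def snap(n):
    s=manip.get_state(); d=vision.snapshot(n); im=d["image"]
    f=192/np.tan(np.radians(d["fovy"])/2)
    if n=="wrist":
        T=np.array(d["T_tool_cam"]); Rw=np.array(s["ee_rot"]); C=Rw@T[:3,3]+np.array(s["eef_pos"]); R=(Rw@T[:3,:3]).T; t=-R@C
    else: R=np.array(d["R"]); t=np.array(d["t"])
    return dict(im=im,f=f,cx=d["cx"],cy=d["cy"],R=R,t=t,C=-R.T@t)
def ray(c,u,v):
    return c["R"].T@np.array([(u-c["cx"])/c["f"],(v-c["cy"])/c["f"],1])
def onz(c,u,v,z):
    d=ray(c,u,v); return c["C"]+d*(z-c["C"][2])/d[2]
def proj(c,X):
    p=c["R"]@np.asarray(X)+c["t"]; return c["f"]*p[:2]/p[2]+[c["cx"],c["cy"]]
def save(c,name): cv2.imwrite("pics/"+name,cv2.cvtColor(c["im"],cv2.COLOR_RGB2BGR))
E
python3 - <<'E'
from h import *
for n in("scene","side","wrist"):
    c=snap(n); save(c,n+"0.png"); print(n,c["f"],c["cx"],c["cy"],c["C"].round(3),c["R"][2].round(2))
s=manip.get_state(); print(s["clock"],s["eef_pos"],s["ee_rot"],s["opening"],s["ft_force"])
a=[cv2.imread(f"pics/{n}0.png") for n in("scene","side","wrist")]
E
```

```text
scene 387.01176839259045 255.58408341120906 194.00519165250958 [ 1.017 -0.397  0.661] [-0.59  0.46 -0.66]
side 476.7543915725469 255.64932558444374 185.973053740963 [ 0.148 -0.569  0.67 ] [ 0.4   0.65 -0.65]
wrist 313.4425443903898 254.89804294400003 192.88233180494436 [0.651 0.068 0.384] [-0.   -0.25 -0.97]
0.15 [6.49403356e-01 2.12961828e-05 2.17750091e-01] [[-7.18741134e-05  9.99998052e-01 -1.97250312e-03]
 [ 9.99999996e-01  7.17718477e-05 -5.19163791e-05]
 [-5.17747078e-05 -1.97250685e-03 -9.99998053e-01]] 0.09280149313984004 [-0.26263302  0.04753749 -0.16973895]
```

View images.

View pics/scene0.png

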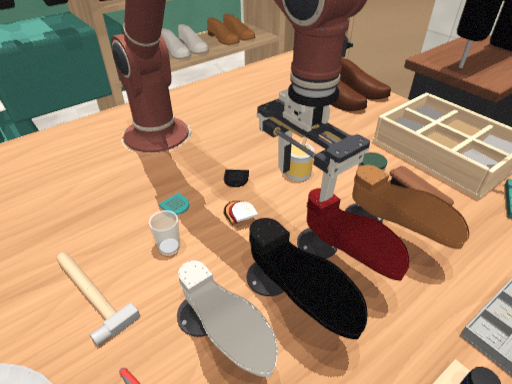

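View pics/side0.png

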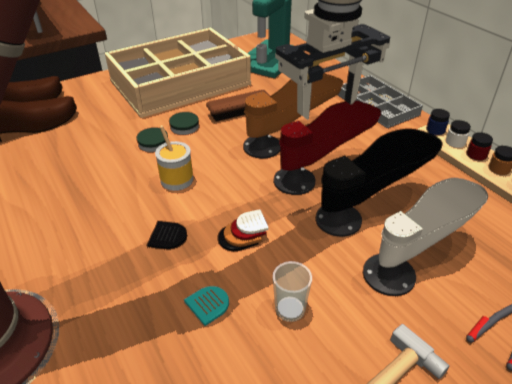

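View pics/wrist0.png

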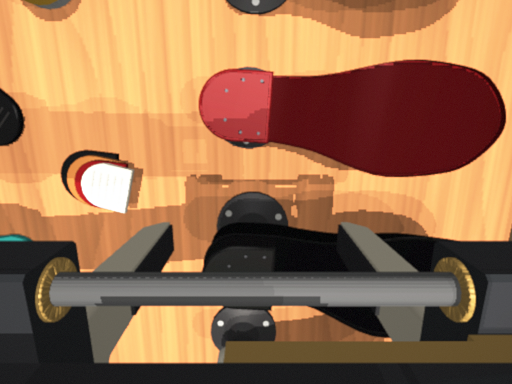

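```bash
python3 - <<'E'
from h import *
w=snap("wrist");s=snap("scene");d=snap("side")
print("wrist R",w["R"].round(2).tolist())
print("red heel front mid",onz(w,272,107,.138), "rear",onz(w,200,105,.138), "white lift c",onz(w,106,186,.036))
print("side: white heel",onz(d,403,226,.128),"stack top",onz(d,252,223,.036),"red heel",onz(d,296,130,.138),"glass base",onz(d,291,310,.0),"pot top",onz(d,174,152,.078),"blk heel",onz(d,345,168,.136),"tan",onz(d,262,98,.132),"blk2",onz(d,168,235,0.009))
print("scene: white heel",onz(s,195,272,.128),"stack",onz(s,243,210,.036),"red",onz(s,324,202,.138),"glass base",onz(s,168,247,.0),"blk",onz(s,268,232,.136),"tan",onz(s,370,177,.132),"pot",onz(s,299,150,.078))
E
```

```text
wrist R [[1.0, -0.0, -0.0], [0.0, -0.97, 0.25], [-0.0, -0.25, -0.97]]
red heel front mid [0.66348377 0.07279522 0.138     ] rear [0.60896482 0.07426242 0.138     ] white lift c [ 0.48032229 -0.0123866   0.036     ]
side: white heel [ 0.62956836 -0.23240083  0.128     ] stack top [ 0.4762734  -0.01918915  0.036     ] red heel [0.63548681 0.07084127 0.138     ] glass base [ 4.43204859e-01 -1.97197213e-01 -1.11022302e-16] pot top [0.42561241 0.21135103 0.078     ] blk heel [ 0.64073185 -0.07464253  0.136     ] tan [0.65115272 0.22288817 0.132     ] blk2 [0.33692123 0.06160584 0.009     ]
scene: white heel [ 0.63153969 -0.22752596  0.128     ] stack [ 0.48085957 -0.0160719   0.036     ] red [0.65046176 0.06290675 0.138     ] glass base [ 4.41879313e-01 -1.98193620e-01  1.11022302e-16] blk [ 0.64268164 -0.07594267  0.136     ] tan [0.6516155  0.20501164 0.132     ] pot [0.42523852 0.21023943 0.078     ]
```

Emit:
move_arm(
  rows=[
    [100, -12, 0, 15, 7],
    [100, -12, 0, 15, 7],
    [100, -12, 0, 15, 7],
    [100, -12, 0, 15, 7],
    [100, -12, 0, 15, 7],
    [100, -12, 0, 15, 7],
    [100, -12, 0, 15, 7],
    [100, -12, 0, 15, 7],
    [100, -12, 0, 15, 7],
    [100, -12, 0, 15, 7],
    [100, -12, 0, 10, 7],
    [100, -12, 0, 0, 7],
  ],
)

```text
clock: 1.3
eef_pos: [0.5064, 0.0002, 0.381]
ee_rot: [[-0.995, 0.099, 0.005], [0.099, 0.995, -0.0], [-0.005, 0.0, -1.0]]
ft_force: [0.1, 0.4, 0.3]
opening: 0.0929
finger_force: 0.0
```

Emit:
move_arm(
  rows=[
    [100, 0, 0, 0, 5.7],
    [100, 0, 0, 0, 0],
    [100, 0, 0, 0, 0],
  ],
)

```text
clock: 1.55
eef_pos: [0.5059, -0.0002, 0.3787]
ee_rot: [[-1.0, 0.008, 0.0], [0.008, 1.0, -0.0], [-0.0, -0.0, -1.0]]
ft_force: [0.2, -0.6, -0.2]
opening: 0.093
finger_force: 0.0
```

```bash
python3 - <<'E'
from h import *
w=snap("wrist");save(w,"w1.png");print(w["C"],w["R"].round(3).tolist())
im=w["im"]; cv2.imwrite("pics/w1b.png",cv2.resize(cv2.cvtColor(im,cv2.COLOR_RGB2BGR),(800,600),interpolation=cv2.INTER_CUBIC))
E
```

```text
[4.38901632e-01 5.10956310e-04 5.45205213e-01] [[0.008, 1.0, 0.0], [0.969, -0.008, 0.248], [0.248, -0.002, -0.969]]
```

View pics/w1b.png

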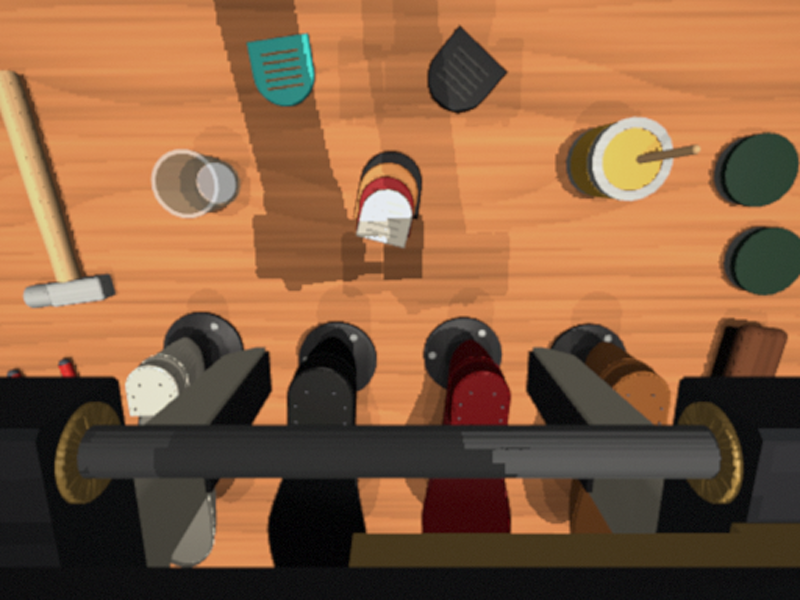

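Emit:
move_arm(
  rows=[
    [100, 40, 0, 20, 0.5],
    [100, 40, 0, 0, 0],
    [100, 25, 0, 0, 0],
    [100, 0, 0, 0, 0],
    [100, 0, 0, 0, 0],
  ],
)

```text
clock: 2.02
eef_pos: [0.6089, 0.0002, 0.3953]
ee_rot: [[-1.0, -0.002, -0.003], [-0.002, 1.0, 0.001], [0.003, 0.001, -1.0]]
ft_force: [-1.1, -0.2, -0.1]
opening: 0.0931
finger_force: 0.0
```

```bash
python3 - <<'E'
from h import *
w=snap("wrist");save(w,"w2.png");np.save("w2.npy",w,allow_pickle=True)
im=w["im"]; cv2.imwrite("pics/w2b.png",cv2.resize(cv2.cvtColor(im,cv2.COLOR_RGB2BGR)[0:300],(800,469),interpolation=cv2.INTER_CUBIC))
E
```

```text
(no output)
```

View pics/w2b.png

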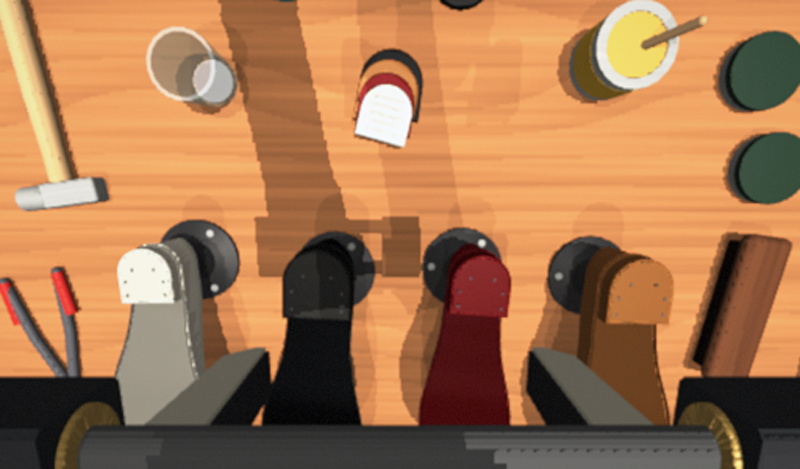

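```bash
cat > heels.py <<'E'
from h import *
w=np.load("w2.npy",allow_pickle=True).item()
im=w["im"].astype(int); k=512/800
for n,(u,v),z,L,W in(("white",(150,280),.128,50,48),("black",(318,290),.136,64,62),("red",(480,290),.138,55,53),("tan",(640,295),.132,60,58)):
    u0,v0=int(u*k),int(v*k)
    x0,x1,y0,y1=u0-32,u0+32,v0-40,v0+40
    sub=np.ascontiguousarray(w["im"][y0:y1,x0:x1])
    # flood fill from seed on the heel face
    m=np.zeros((sub.shape[0]+2,sub.shape[1]+2),np.uint8)
    tol={"white":45,"black":14,"red":22,"tan":32}[n]
    cv2.floodFill(sub.copy(),m,(32,40),0,(tol,)*3,(tol,)*3,cv2.FLOODFILL_MASK_ONLY|cv2.FLOODFILL_FIXED_RANGE|(255<<8)|4)
    m=cv2.morphologyEx(m[1:-1,1:-1],cv2.MORPH_CLOSE,np.ones((5,5),np.uint8)); m=cv2.morphologyEx(m,cv2.MORPH_OPEN,np.ones((5,5),np.uint8))
    cs,_=cv2.findContours(m,cv2.RETR_EXTERNAL,cv2.CHAIN_APPROX_NONE)
    c=max(cs,key=cv2.contourArea)[:,0,:]
    P=np.array([onz(w,a+x0,b+y0,z)[:2] for a,b in c])
    # front edge: per column the lowest row, middle columns
    cols=np.arange(c[:,0].min()+5,c[:,0].max()-4)
    F=np.array([onz(w,a+x0,c[c[:,0]==a][:,1].max()+y0+.5,z)[:2] for a in cols])
    p=np.polyfit(F[:,1],F[:,0],1); r=F[:,0]-np.polyval(p,F[:,1]); ok=abs(r)<.0015; p=np.polyfit(F[ok,1],F[ok,0],1)
    yaw=-np.arctan(p[0])
    ex=np.array([np.cos(yaw),np.sin(yaw)]); ey=np.array([-ex[1],ex[0]])
    Q=P@np.c_[ex,ey]
    xf=(F@ex).mean(); front=Q[:,0]>xf-.025
    ym=(Q[front,1].max()+Q[front,1].min())/2
    fm=ex*np.median(F[ok]@ex)+ey*ym
    print(n,"front mid",fm.round(4),"yaw",np.degrees(yaw).round(1),"L",((Q[:,0].max()-Q[:,0].min())*1e3).round(1),L,"W",(np.ptp(Q[front,1])*1e3).round(1),W,"rear->center",(ex*(Q[:,0].min()+L/2e3)+ey*ym).round(4),"front->center",(fm-ex*L/2e3).round(4), "resid",r.std().round(4), np.median(np.abs(sub[40,32])))
E
python3 heels.py
```

```text
white front mid [ 0.6532 -0.2287] yaw 0.1 L 48.7 50 W 47.3 48 rear->center [ 0.6287 -0.2288] front->center [ 0.6282 -0.2288] resid 0.0 245.0
black front mid [ 0.6661 -0.0735] yaw -3.6 L 61.2 64 W 58.1 62 rear->center [ 0.6371 -0.0716] front->center [ 0.6341 -0.0714] resid 0.0005 40.0
red front mid [0.6611 0.0726] yaw -4.0 L 53.0 55 W 50.2 53 rear->center [0.6357 0.0744] front->center [0.6337 0.0745] resid 0.0004 42.0
tan front mid [0.6707 0.2193] yaw -1.6 L 59.0 60 W 57.0 58 rear->center [0.6418 0.2201] front->center [0.6407 0.2202] resid 0.0004 119.0
```

```bash
python3 - <<'E'
from h import *
w=np.load("w2.npy",allow_pickle=True).item()
out=[]
for n,c,z in(("white",(.628,-.229),.128),("black",(.635,-.072),.136),("red",(.635,.074),.138),("tan",(.641,.22),.132)):
    S=4 # px/mm ; out right=+y, down=+x, 100x... window 100 wide(y) 74 tall
    g=np.array([[0,0],[400,0],[400,300],[0,300]],np.float32)
    src=np.array([proj(w,[c[0]+(v-150)/4e3,c[1]+(u-200)/4e3,z]) for u,v in g],np.float32)
    H=cv2.getPerspectiveTransform(g,src)
    o=cv2.warpPerspective(cv2.cvtColor(w["im"],cv2.COLOR_RGB2BGR),H,(400,300),flags=cv2.WARP_INVERSE_MAP|cv2.INTER_CUBIC)
    if n in("black","red"): o=cv2.convertScaleAbs(o,alpha=2.2)
    for i in range(0,400,40): o[::4,i]=(255,255,0)
    for i in range(30,300,40): o[i,::4]=(255,255,0)
    out.append(o)
cv2.imwrite("pics/rect.png",np.vstack([np.hstack(out[:2]),np.hstack(out[2:])]))
E
```

```text
(no output)
```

View pics/rect.png

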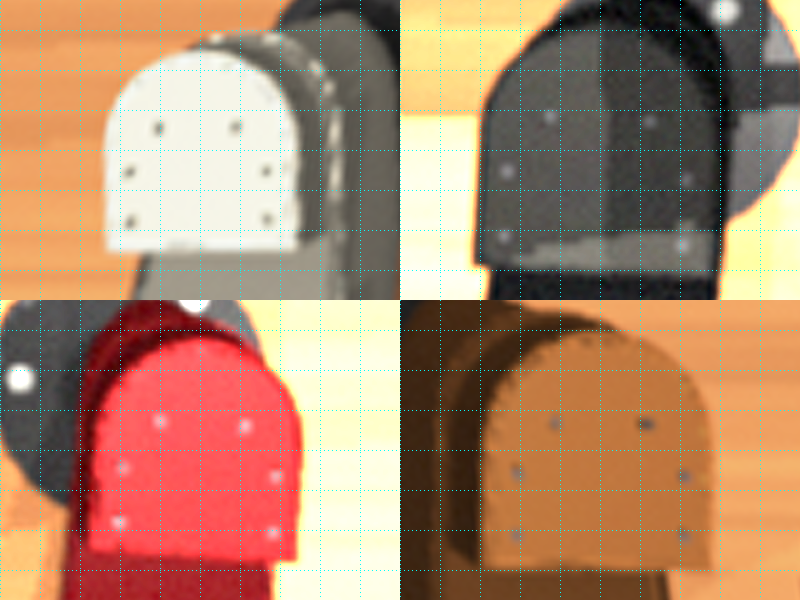

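Emit:
move_arm(
  rows=[
    [100, -30, -4, -35, -3],
    [100, -30, -4, -35, -3],
    [100, -30, -4, -35, -3],
    [100, -20, -3, -25, -3],
    [100, 0, 0, -15, 0],
    [100, 0, 0, 0, 0],
    [100, 0, 0, 0, 0],
  ],
)

```text
clock: 2.65
eef_pos: [0.5068, -0.0137, 0.2636]
ee_rot: [[-0.979, 0.205, 0.001], [0.205, 0.979, -0.0], [-0.001, -0.0, -1.0]]
ft_force: [-0.4, -0.1, 0.4]
opening: 0.093
finger_force: 0.0
```

```bash
cat > top.py <<'E'
from h import *
import sys
def mask(im,n):
    h=cv2.cvtColor(im,cv2.COLOR_RGB2HSV).astype(int); H,S,V=h[...,0],h[...,1],h[...,2]
    m={"white":(S<45)&(V>110),"red":((H<6)|(H>170))&(S>120)&(V>40),"tan":(H>=6)&(H<20)&(S>120)&(V>40),"black":(V<75)&(S<110)}[n]
    return m.astype(np.uint8)*255
W={"white":52,"red":57,"tan":62,"black":66}; Ln={"white":54,"red":59,"tan":64,"black":68}
def measure(w,n,z,near,rad=.05,ym=None):
    """D-shaped top face at height z near a world point: centre and yaw"""
    u,v=np.round(proj(w,[near[0],near[1],z])).astype(int); r=int(rad*w["f"]/abs(w["C"][2]-z))
    x0,y0=max(u-r,0),max(v-r,0); sub=w["im"][y0:v+r,x0:u+r]
    m=ym if ym is not None else mask(sub,n)
    m=cv2.morphologyEx(m,cv2.MORPH_OPEN,np.ones((3,3),np.uint8)); m=cv2.morphologyEx(m,cv2.MORPH_CLOSE,np.ones((5,5),np.uint8))
    cs,_=cv2.findContours(m,cv2.RETR_EXTERNAL,cv2.CHAIN_APPROX_NONE); c=max(cs,key=cv2.contourArea)[:,0,:]
    P=np.array([onz(w,a+x0,b+y0,z)[:2] for a,b in c],np.float32)*1000
    # front edge: contour points farthest forward, robust line
    yaw=np.radians(near[2] if len(near)>2 else 0)
    for _ in range(6):
        R=np.array([[np.cos(yaw),-np.sin(yaw)],[np.sin(yaw),np.cos(yaw)]]); Q=P@R
        lo,hi=np.percentile(Q[:,1],[2,98]); k=[q for q in Q if lo+5<q[1]<hi-5 and q[0]>Q[:,0].max()-10]
        vx,vy,_,_=cv2.fitLine(np.array(k,np.float32),cv2.DIST_HUBER,0,.01,.01).ravel()
        yaw+=-np.arctan(vx/vy)
    R=np.array([[np.cos(yaw),-np.sin(yaw)],[np.sin(yaw),np.cos(yaw)]]); Q=P@R
    f=Q[(Q[:,1]>lo+5)&(Q[:,1]<hi-5)&(Q[:,0]>Q[:,0].mean())][:,0]; xf=np.median(f)
    s=Q[(Q[:,0]>xf-25)&(Q[:,0]<xf-3)]; yl,yh=s[:,1].min(),s[:,1].max()
    c1=R@[xf-Ln[n]/2,(yl+yh)/2]; c2=R@[Q[:,0].min()+Ln[n]/2,(yl+yh)/2]
    print(n,"c(front)",c1.round(1),"c(rear)",c2.round(1),"yaw",np.degrees(yaw).round(1),"L",np.ptp(Q[:,0]).round(1),Ln[n],"W",(yh-yl).round(1),W[n])
    return c1,np.degrees(yaw)
E
cat > look.py <<'E'
import sys
from top import *
s=manip.get_state(); w=snap("wrist"); np.save("w.npy",w,allow_pickle=True)
y=np.degrees(np.arctan2(-s["ee_rot"][0][1],s["ee_rot"][1][1]))
print("t",round(s["clock"],2),"tcp",(np.array(s["eef_pos"])*1e3).round(1),"toolyaw",round(y,1),"C",w["C"].round(4))
E
python3 - <<'E'
from look import *
measure(w,"white",.036,(.478,-.015,-13))
u,v=proj(w,[.478,-.015,.03]).astype(int); print(u,v)
o=cv2.cvtColor(w["im"],cv2.COLOR_RGB2BGR)[max(v-75,0):v+75,u-100:u+100]
cv2.imwrite("pics/st1.png",cv2.resize(o,None,fx=4,fy=4,interpolation=cv2.INTER_CUBIC))
E
```

```text
t 2.65 tcp [506.8 -13.7 263.6] toolyaw -11.8 C [4.411e-01 4.000e-04 4.300e-01]
white c(front) [476.8 -12.1] c(rear) [478.6 -12.6] yaw -16.1 L 52.7 54 W 51.8 52
248 144
```

View pics/st1.png

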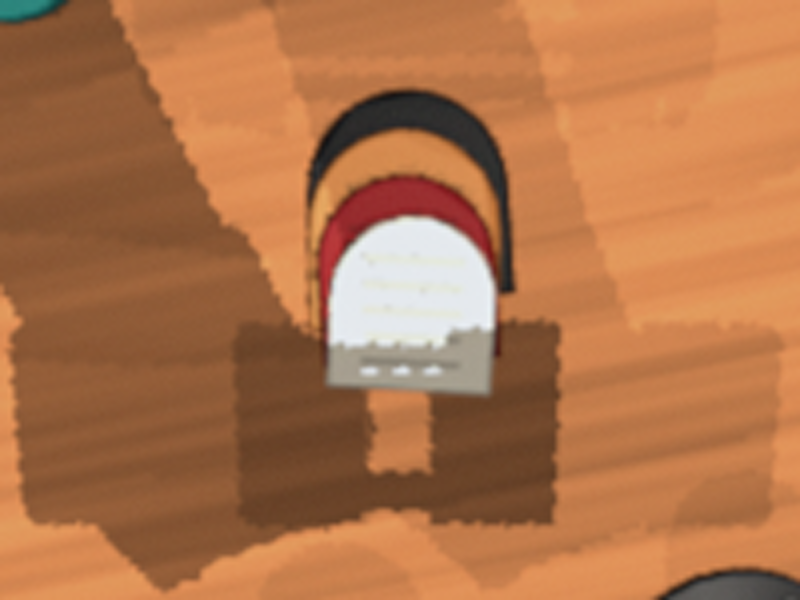

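Emit:
move_arm(
  rows=[
    [100, -21.6, -0.7, -10, -3.7],
    [100, 0, 0, -35, 0],
    [100, 0, 0, -35, 0],
    [100, 0, 0, -35, 0],
    [100, 0, 0, -35, 0],
    [100, 0, 0, -30, 0],
    [100, 0, 0, -15, 0],
    [100, 0, 0, 0, 0],
    [100, 0, 0, 0, 0],
  ],
)

```text
clock: 3.45
eef_pos: [0.4873, -0.0141, 0.0683]
ee_rot: [[-0.964, 0.267, 0.002], [0.267, 0.964, 0.0], [-0.002, 0.001, -1.0]]
ft_force: [0.9, 0.1, -0.1]
opening: 0.0929
finger_force: 0.0
```

Emit:
move_arm(
  rows=[
    [100, -1.5, -0.5, -20, 0],
    [100, 0, 0, -14, 0],
    [100, 0, 0, -5, 0],
    [100, 0, 0, 0, 0],
    [100, 0, 0, 0, 0],
    [100, 0, 0, 0, 0],
  ],
)

```text
clock: 3.95
eef_pos: [0.4855, -0.0149, 0.0301]
ee_rot: [[-0.964, 0.267, 0.003], [0.267, 0.964, 0.0], [-0.003, 0.001, -1.0]]
ft_force: [-0.2, -0.5, -1.4]
opening: 0.0928
finger_force: 0.0
```

Emit:
move_arm(
  rows=[
    [100, 0, 0, -1, 0],
    [60, 0, 0, 0, 0],
    [40, 0, 0, 0, 0],
    [40, 0, 0, 0, 0],
    [40, 0, 0, 0, 0],
    [40, 0, 0, 0, 0],
    [40, 0, 0, 0, 0],
    [40, 0, 0, 0, 0],
  ],
)

```text
clock: 4.62
eef_pos: [0.4841, -0.015, 0.0277]
ee_rot: [[-0.964, 0.267, -0.0], [0.267, 0.964, -0.0], [0.0, -0.0, -1.0]]
ft_force: [-0.1, 0.5, 0.1]
opening: 0.0516
finger_force: 30.0
```

Emit:
move_arm(
  rows=[
    [40, 0, 0, 8, 0],
    [40, 0, 0, 20, 0],
    [40, 0, 0, 30, 0],
    [40, 0, 0, 35, 0],
    [40, 0, 0, 35, 0],
    [40, 0, 0, 30, 0],
    [40, 25, -35, 0, 3],
    [40, 25, -35, 0, 3],
    [40, 25, -36, 0, 3],
    [40, 25, -36, 0, 3],
    [40, 25, -36, 0, 3.5],
    [40, 26, -36, 0, 0],
  ],
)

```text
clock: 5.62
eef_pos: [0.6284, -0.2215, 0.1863]
ee_rot: [[-1.0, -0.001, -0.0], [-0.001, 1.0, -0.0], [0.0, -0.0, -1.0]]
ft_force: [0.7, 1.0, -0.3]
opening: 0.0511
finger_force: 30.0
```

Emit:
move_arm(
  rows=[
    [40, 0, 0, 0, 0],
    [40, 0, 0, 0, 0],
    [40, 0, 0, 0, 0],
  ],
)

```text
clock: 5.87
eef_pos: [0.6277, -0.2183, 0.1855]
ee_rot: [[-1.0, -0.0, -0.001], [-0.0, 1.0, 0.002], [0.001, 0.002, -1.0]]
ft_force: [0.4, 0.1, -0.4]
opening: 0.0517
finger_force: 30.0
```

```bash
cat > both.py <<'E'
from h import *
import sys
# python3 both.py name x y z : crops round a world point from scene, side and wrist, side by side
X=[float(a) for a in sys.argv[2:5]]; out=[]
for n in("scene","side","wrist"):
    c=snap(n); np.save(f"{n}.npy",c,allow_pickle=True); u,v=proj(c,X).astype(int); u=int(np.clip(u,65,447)); v=int(np.clip(v,65,319))
    print(n,"crop origin",u-65,v-65,"scale 4"); out.append(cv2.resize(cv2.cvtColor(c["im"],cv2.COLOR_RGB2BGR)[v-65:v+65,u-65:u+65],(400,400) if len(sys.argv)>5 else (266,266),interpolation=cv2.INTER_CUBIC))
cv2.imwrite("pics/"+sys.argv[1]+".png",np.hstack(out[:3]))
E
python3 both.py c1 .63 -.228 .15; python3 -c "
from look import *"
```

```text
scene crop origin 127 198 scale 4
side crop origin 338 149 scale 4
wrist crop origin 173 152 scale 4
t 6.02 tcp [ 627.9 -217.1  186.4] toolyaw 0.2 C [ 0.5609 -0.2173  0.3529]
```

View pics/c1.png

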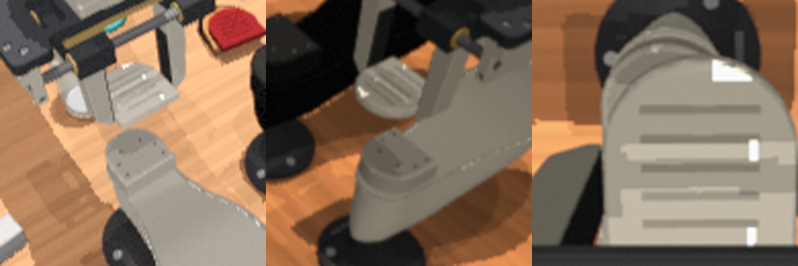

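```bash
python3 - <<'E'
from h import *
w=np.load("wrist.npy",allow_pickle=True).item()
for z in(.190,.1947,.199):
    print(z,onz(w,276,180,z),onz(w,(603-533)/2.05+173,152+120/2.05,z),onz(w,(797-533)/2.05+173,152+120/2.05,z))
E
```

```text
0.19 [ 0.59533705 -0.2057237   0.19      ] [ 0.61237362 -0.24283094  0.19      ] [ 0.61226692 -0.19137524  0.19      ]
0.1947 [ 0.59434242 -0.20605676  0.1947    ] [ 0.61088706 -0.24209251  0.1947    ] [ 0.61078344 -0.19212261  0.1947    ]
0.199 [ 0.59343245 -0.20636146  0.199     ] [ 0.60952701 -0.24141692  0.199     ] [ 0.60942621 -0.19280638  0.199     ]
```

Emit:
move_arm(
  rows=[
    [40, 7, -11.6, -10, 0],
    [40, 0, 0, -20, 0],
    [40, 0, 0, -15, 0],
    [40, 0, 0, -5, 0],
    [40, 0, 0, 0, 0],
    [40, 0, 0, 0, 0],
    [40, 0, 0, 0, 0],
  ],
)

```text
clock: 6.65
eef_pos: [0.6361, -0.2305, 0.1372]
ee_rot: [[-1.0, -0.001, 0.002], [-0.001, 1.0, -0.001], [-0.002, -0.001, -1.0]]
ft_force: [1.3, -0.3, 0.4]
opening: 0.0518
finger_force: 30.0
```

Emit:
move_arm(
  rows=[
    [40, -1, 1.5, -4, 0],
    [40, 0, 0, -3, 0],
    [40, 0, 0, -1, 0],
    [40, 0, 0, -0.5, 0],
    [40, 0, 0, 0, 0],
    [40, 0, 0, 0, 0],
  ],
)

```text
clock: 7.15
eef_pos: [0.6346, -0.229, 0.1288]
ee_rot: [[-1.0, -0.0, 0.001], [-0.0, 1.0, -0.0], [-0.001, -0.0, -1.0]]
ft_force: [-1.3, 0.5, 5.0]
opening: 0.0514
finger_force: 30.0
```

Emit:
move_arm(
  rows=[
    [75, 0, 0, 0, 0],
    [75, 0, 0, 0, 0],
    [75, 0, 0, 0, 0],
    [75, 0, 0, 0, 0],
    [80, 0, 0, 5, 0],
    [100, 0, 0, 15, 0],
    [100, -10, 10, 30, -2],
    [100, -25, 35, 20, -2],
    [100, -25, 35, 20, -2],
    [100, -25, 35, 20, -2],
    [100, -25, 35, 20, -2],
    [100, -15, 36, 0, -2],
  ],
)

```text
clock: 8.15
eef_pos: [0.5216, -0.0602, 0.2513]
ee_rot: [[-0.977, 0.212, 0.007], [0.212, 0.977, -0.002], [-0.007, -0.0, -1.0]]
ft_force: [0.0, 0.7, -0.4]
opening: 0.0931
finger_force: 0.0
```

Emit:
move_arm(
  rows=[
    [100, 0, 25, 0, 0],
    [100, 0, 0, 0, 0],
    [100, 0, 0, 0, 0],
  ],
)

```text
clock: 8.4
eef_pos: [0.5215, -0.0337, 0.2483]
ee_rot: [[-0.979, 0.204, 0.001], [0.204, 0.979, -0.0], [-0.001, 0.0, -1.0]]
ft_force: [0.4, -0.3, 0.1]
opening: 0.0929
finger_force: 0.0
```

```bash
python3 - <<'E'
from look import *
measure(w,"red",.027,(.470,-.015,-8))
d=snap("side");s=snap("scene")
for c,n in((d,"side"),(s,"scene")):
    try: measure(c,"white",.137,(.628,-.229,0),rad=.04)
    except Exception as e: print(e)
o=[]
for c,X,r in((w,[.47,-.015,.02],75),(d,[.628,-.229,.137],37),(s,[.628,-.229,.137],37)):
    u,v=proj(c,X).astype(int); print(u-r,v-r); o.append(cv2.resize(cv2.cvtColor(c["im"],cv2.COLOR_RGB2BGR)[max(v-r,0):v+r,u-r:u+r],(266,266),interpolation=cv2.INTER_CUBIC))
cv2.imwrite("pics/p1.png",np.hstack(o))
E
```

```text
t 8.4 tcp [521.5 -33.7 248.3] toolyaw -11.8 C [ 0.4557 -0.0196  0.4148]
red c(front) [466.7 -12.3] c(rear) [468.9 -12.6] yaw -8.0 L 57.3 59 W 56.0 57
white c(front) [ 661.6 -232.4] c(rear) [ 644.3 -213.2] yaw -47.8 L 79.8 54 W 161.1 52
white c(front) [ 661.8 -232.3] c(rear) [ 640.5 -215.5] yaw -38.3 L 81.2 54 W 66.7 52
185 48
364 184
155 230
```

View pics/p1.png

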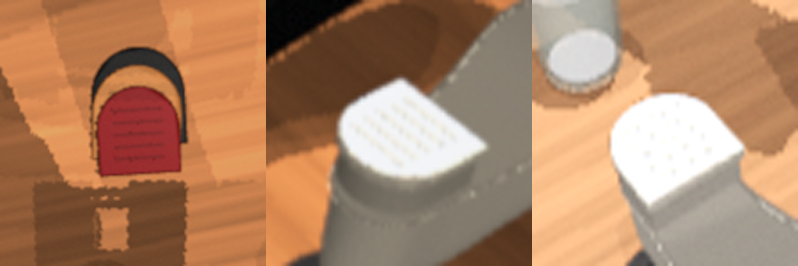

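```bash
python3 - <<'E'
from h import *
d=snap("side");s=snap("scene");k=266/74
for c,o,p,q,b in((d,(364,184),(402,78),(487,148),266),(s,(155,230),(744,152),(655,207),532)):
    a=[onz(c,o[0]+(x-b)/k,o[1]+y/k,.137)[:2]*1e3 for x,y in(p,q)]; print(a[0].round(1),a[1].round(1),((a[0]+a[1])/2).round(1))
E
```

```text
[ 654.  -202.9] [ 652.8 -255.3] [ 653.4 -229.1]
[ 658.2 -205.8] [ 658.9 -254. ] [ 658.6 -229.9]
```

Emit:
move_arm(
  rows=[
    [100, -23, 10, -10, 3.8],
    [100, -23, 10, -25, 0],
    [100, 0, 0, -35, 0],
    [100, 0, 0, -35, 0],
    [100, 0, 0, -35, 0],
    [100, 0, 0, -30, 0],
    [100, 0, 0, -18, 0],
    [100, 0, 0, 0, 0],
    [100, 0, 0, 0, 0],
    [100, 0, 0, 0, 0],
  ],
)

```text
clock: 9.48
eef_pos: [0.4765, -0.0158, 0.0603]
ee_rot: [[-0.99, 0.144, 0.002], [0.144, 0.99, -0.0], [-0.002, 0.0, -1.0]]
ft_force: [0.3, 0.1, 0.4]
opening: 0.0931
finger_force: 0.0
```

Emit:
move_arm(
  rows=[
    [100, -0.8, 2.2, -20, 0],
    [100, 0, 0, -14, 0],
    [100, 0, 0, -6, 0],
    [100, 0, 0, 0, 0],
    [100, 0, 0, 0, 0],
    [100, 0, 0, 0, 0],
  ],
)

```text
clock: 9.98
eef_pos: [0.4755, -0.0133, 0.0206]
ee_rot: [[-0.99, 0.143, 0.002], [0.143, 0.99, -0.0], [-0.002, 0.0, -1.0]]
ft_force: [-0.1, 0.4, 0.5]
opening: 0.0931
finger_force: 0.0
```

Emit:
move_arm(
  rows=[
    [100, 0, 0, -1, 0],
    [60, 0, 0, 0, 0],
    [45, 0, 0, 0, 0],
    [45, 0, 0, 0, 0],
    [45, 0, 0, 0, 0],
    [45, 0, 0, 0, 0],
    [45, 0, 0, 0, 0],
    [45, 0, 0, 0, 0],
  ],
)

```text
clock: 10.65
eef_pos: [0.4745, -0.0132, 0.0185]
ee_rot: [[-0.99, 0.143, -0.0], [0.143, 0.99, -0.0], [0.0, -0.0, -1.0]]
ft_force: [0.3, 0.2, 0.6]
opening: 0.0562
finger_force: 30.0
```

Emit:
move_arm(
  rows=[
    [45, 0, 0, 8, 0],
    [45, 0, 0, 20, 0],
    [45, 0, 0, 30, 0],
    [45, 0, 0, 35, 0],
    [45, 0, 0, 35, 0],
    [45, 0, 0, 35, 0],
    [45, 25, 13, 8, 1],
    [45, 30, 16, 0, 1],
    [45, 30, 16, 0, 1],
    [45, 30, 16, 0, 1],
    [45, 30, 16, 0, 0.7],
    [45, 21, 10, 0, 0],
  ],
)

```text
clock: 11.65
eef_pos: [0.6423, 0.0761, 0.1898]
ee_rot: [[-0.998, 0.059, 0.001], [0.059, 0.998, 0.002], [-0.001, 0.002, -1.0]]
ft_force: [0.4, 0.5, -0.3]
opening: 0.0565
finger_force: 30.0
```

Emit:
move_arm(
  rows=[
    [45, 0, 0, 0, 0],
    [45, 0, 0, 0, 0],
    [45, 0, 0, 0, 0],
  ],
)

```text
clock: 11.9
eef_pos: [0.6395, 0.0731, 0.1893]
ee_rot: [[-0.998, 0.061, -0.002], [0.061, 0.998, -0.001], [0.002, -0.001, -1.0]]
ft_force: [0.0, -0.8, -1.2]
opening: 0.0564
finger_force: 30.0
```

```bash
cat > held.py <<'E'
from look import *
# rear edge and sides of the held lift, top face 9 mm - (tip above bottom) over the tip
n=sys.argv[1]; zt=s["eef_pos"][2]+.0085
m=mask(w["im"],n); m[280:]=0
N,lab,st,_=cv2.connectedComponentsWithStats(cv2.morphologyEx(m,cv2.MORPH_OPEN,np.ones((3,3),np.uint8)))
p=proj(w,[s["eef_pos"][0]-.02,s["eef_pos"][1],zt]).astype(int); L=lab[p[1],p[0]]; print("px",p,"bbox",st[L])
v,u=np.where(lab==L); P=np.array([onz(w,a,b,zt)[:2] for a,b in zip(u,v)])*1e3
print("rear x",np.percentile(P[:,0],.3).round(1),"y range",P[:,1].min().round(1),P[:,1].max().round(1),"centre x from rear",(P[:,0].min()+Ln[n]/2).round(1))
E
python3 held.py red
```

```text
t 11.9 tcp [639.5  73.1 189.3] toolyaw -3.5 C [0.5729 0.0776 0.356 ]
px [252 205] bbox [  202   151   106   121 10111]
rear x 592.3 y range 44.4 101.8 centre x from rear 620.6
```

Emit:
move_arm(
  rows=[
    [45, 1.2, 1, -10, 0],
    [45, 0, 0, -16, 0],
    [45, 0, 0, -12, 0],
    [45, 0, 0, -5, 0],
    [45, 0, 0, 0, 0],
    [45, 0, 0, 0, 0],
    [45, 0, 0, 0, 0],
  ],
)

```text
clock: 12.53
eef_pos: [0.6422, 0.0749, 0.1472]
ee_rot: [[-0.998, 0.061, 0.001], [0.061, 0.998, 0.0], [-0.001, 0.0, -1.0]]
ft_force: [1.0, -0.2, -0.1]
opening: 0.0565
finger_force: 30.0
```

Emit:
move_arm(
  rows=[
    [45, -1.2, -0.7, -4, 0],
    [45, 0, 0, -3, 0],
    [45, 0, 0, -1.2, 0],
    [45, 0, 0, -0.7, 0],
    [45, 0, 0, 0, 0],
    [45, 0, 0, 0, 0],
  ],
)

```text
clock: 13.03
eef_pos: [0.6405, 0.074, 0.1386]
ee_rot: [[-0.998, 0.061, 0.0], [0.061, 0.998, -0.001], [-0.0, -0.001, -1.0]]
ft_force: [-2.1, -0.6, 5.9]
opening: 0.0567
finger_force: 30.0
```

Emit:
move_arm(
  rows=[
    [80, 0, 0, 0, 0],
    [80, 0, 0, 0, 0],
    [80, 0, 0, 0, 0],
    [80, 0, 0, 0, 0],
    [85, 0, 0, 5, 0],
    [100, 0, 0, 15, 0],
    [100, -10, -5, 30, 0],
    [100, -28, -20, 20, 0],
    [100, -28, -20, 20, 0],
    [100, -28, -20, 20, 0],
    [100, -28, -20, 0, 0],
    [100, 0, -4, 0, 0],
  ],
)

```text
clock: 14.03
eef_pos: [0.5138, -0.0191, 0.2489]
ee_rot: [[-0.998, 0.066, -0.003], [0.066, 0.998, -0.005], [0.003, -0.005, -1.0]]
ft_force: [0.2, -0.8, -0.2]
opening: 0.093
finger_force: 0.0
```

Emit:
move_arm(
  rows=[
    [100, 0, 0, 0, 0],
    [100, 0, 0, 0, 0],
    [100, 0, 0, 0, 0],
  ],
)

```text
clock: 14.28
eef_pos: [0.5196, -0.0136, 0.2475]
ee_rot: [[-0.998, 0.06, 0.001], [0.06, 0.998, 0.001], [-0.001, 0.001, -1.0]]
ft_force: [0.6, -0.1, -0.9]
opening: 0.0929
finger_force: 0.0
```

```bash
python3 - <<'E'
from look import *
d=snap("side");s=snap("scene")
o=[]
for c,X,r in((w,[.46,-.015,.02],75),(d,[.634,.074,.147],37),(s,[.634,.074,.147],37)):
    u,v=proj(c,X).astype(int); print(u-r,v-r); o.append(cv2.resize(cv2.cvtColor(c["im"],cv2.COLOR_RGB2BGR)[max(v-r,0):v+r,u-r:u+r],(266,266),interpolation=cv2.INTER_CUBIC))
cv2.imwrite("pics/p2.png",np.hstack(o))
# tan: slab is more grey/brown than wood? print colours
h=cv2.cvtColor(w["im"],cv2.COLOR_RGB2HSV)
for dx in range(-50,60,6):
    u,v=proj(w,[.458+dx/1e3,-.012,.018]).astype(int); print(dx,w["im"][v,u],h[v,u])
E
```

```text
t 14.28 tcp [519.6 -13.6 247.5] toolyaw -3.4 C [ 0.4526 -0.0096  0.414 ]
175 44
257 88
285 155
-50 [198 125  77] [ 12 156 198]
-44 [143  90  54] [ 12 159 143]
-38 [45 44 44] [ 0  6 45]
-32 [106  67  41] [ 12 156 106]
-26 [219 143  83] [ 13 158 219]
-20 [206 135  78] [ 13 158 206]
-14 [211 137  80] [ 13 158 211]
-8 [200 133  78] [ 14 156 200]
-2 [222 146  86] [ 13 156 222]
4 [221 144  83] [ 13 159 221]
10 [201 131  78] [ 13 156 201]
16 [205 134  78] [ 13 158 205]
22 [220 144  83] [ 13 159 220]
28 [221 145  83] [ 13 159 221]
34 [203 130  79] [ 12 156 203]
40 [124  78  48] [ 12 156 124]
46 [152  96  58] [ 12 158 152]
52 [125  79  47] [ 12 159 125]
58 [150  96  58] [ 12 156 150]
```

View pics/p2.png

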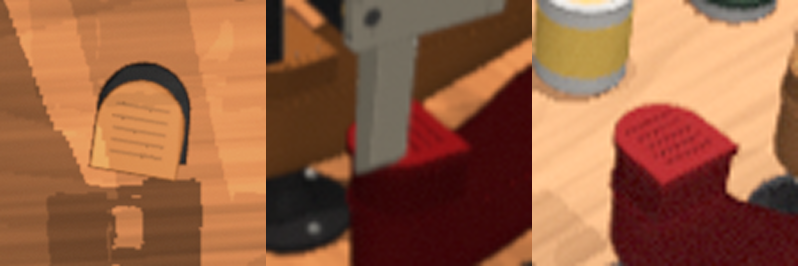

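```bash
python3 - <<'E'
from h import *
w=np.load("w.npy",allow_pickle=True).item(); s=snap("scene");k=266/150
A,B,Cc=[onz(w,175+x/k,44+y/k,.018)[:2]*1e3 for x,y in((89,164),(178,180),(142,83))]
m=(A+B)/2; e=(B-A)/np.linalg.norm(B-A); n=np.array([e[1],-e[0]])
print(A,B,"W",np.linalg.norm(B-A),"yaw",np.degrees(np.arctan2(n[1],n[0])),"c",m-32*n,"rear L",(m-Cc)@n)
k=266/74
a=[onz(s,285+(x-532)/k,155+y/k,.147)[:2]*1e3 for x,y in((738,150),(660,185))]; print(a,(a[0]+a[1])/2)
# edge refine: Canny edge points near predicted front edge and sides
g=cv2.cvtColor(w["im"],cv2.COLOR_RGB2GRAY); E=cv2.Canny(g,30,80); v,u=np.where(E>0)
P=np.array([onz(w,a,b,.018)[:2] for a,b in zip(u,v)])*1e3-m; Q=np.c_[P@n,P@e]
f=(abs(Q[:,0])<4)&(abs(Q[:,1])<26); print("front edge resid",f.sum(),np.median(Q[f,0]),"slope deg",np.degrees(np.polyfit(Q[f,1],Q[f,0],1)[0]))
for sg in(-1,1):
    f=(abs(Q[:,1]-sg*31)<4)&(Q[:,0]<-4)&(Q[:,0]>-26); print("side",sg,f.sum(),np.median(Q[f,1]),"slope",np.degrees(np.polyfit(Q[f,0],Q[f,1],1)[0]))
E
```

```text
[479.16435965 -47.70126092] [494.07919709  14.27074649] W 63.74152554402814 yaw -13.532055270575302 c [455.51012517  -9.22759836] rear L 59.95299526753495
[array([668.47406507,  94.89960241]), array([661.7336292 ,  40.56509556])] [665.10384713  67.73234898]
front edge resid 68 0.15309474680935425 slope deg -0.1889386863008832
side -1 39 -31.241098316571776 slope -4.969423378837296
side 1 29 29.959969660293577 slope -8.897001349328484
```

Emit:
move_arm(
  rows=[
    [100, -28, 0.8, -15, -5],
    [100, -27.3, 0.9, -25, -5.1],
    [100, 0, 0, -35, 0],
    [100, 0, 0, -35, 0],
    [100, 0, 0, -35, 0],
    [100, 0, 0, -32, 0],
    [100, 0, 0, -18, 0],
    [100, 0, 0, 0, 0],
    [100, 0, 0, 0, 0],
    [100, 0, 0, 0, 0],
  ],
)

```text
clock: 15.32
eef_pos: [0.4644, -0.0127, 0.0534]
ee_rot: [[-0.972, 0.235, 0.002], [0.235, 0.972, 0.0], [-0.002, 0.001, -1.0]]
ft_force: [0.5, -0.5, -0.1]
opening: 0.093
finger_force: 0.0
```

Emit:
move_arm(
  rows=[
    [100, 0.5, 0.8, -22, 0],
    [100, 0, 0, -14, 0],
    [100, 0, 0, -6, 0],
    [100, 0, 0, 0, 0],
    [100, 0, 0, 0, 0],
    [100, 0, 0, 0, 0],
    [100, 0, 0, 0, 0],
  ],
)

```text
clock: 15.9
eef_pos: [0.4646, -0.0124, 0.0116]
ee_rot: [[-0.972, 0.235, 0.002], [0.235, 0.972, 0.0], [-0.002, 0.0, -1.0]]
ft_force: [0.3, -0.6, -0.2]
opening: 0.0929
finger_force: 0.0
```

Emit:
move_arm(
  rows=[
    [100, 0, 0, -1, 0],
    [70, 0, 0, 0, 0],
    [50, 0, 0, 0, 0],
    [50, 0, 0, 0, 0],
    [50, 0, 0, 0, 0],
    [50, 0, 0, 0, 0],
    [50, 0, 0, 0, 0],
    [50, 0, 0, 0, 0],
  ],
)

```text
clock: 16.57
eef_pos: [0.4638, -0.0124, 0.0096]
ee_rot: [[-0.972, 0.235, -0.0], [0.235, 0.972, -0.0], [0.0, -0.0, -1.0]]
ft_force: [0.6, -0.1, 0.4]
opening: 0.0617
finger_force: 30.0
```

Emit:
move_arm(
  rows=[
    [50, 0, 0, 8, 0],
    [50, 0, 0, 20, 0],
    [50, 0, 0, 30, 0],
    [50, 0, 0, 35, 0],
    [50, 0, 0, 35, 0],
    [50, 0, 0, 35, 0],
    [50, 14, 18, 16, 1],
    [50, 19, 23, 0, 1.5],
    [50, 19, 23, 0, 1.5],
    [50, 19, 23, 0, 1.5],
    [50, 19, 23, 0, 1.5],
    [50, 19, 23, 0, 1.5],
  ],
)

```text
clock: 17.57
eef_pos: [0.5731, 0.1215, 0.1891]
ee_rot: [[-0.996, 0.088, -0.0], [0.088, 0.996, -0.0], [0.0, -0.0, -1.0]]
ft_force: [0.0, 0.2, -0.4]
opening: 0.0619
finger_force: 30.0
```

Emit:
move_arm(
  rows=[
    [50, 19, 24, 0, 1.3],
    [50, 19, 24, 0, 1.3],
    [50, 19, 24, 0, 1.2],
    [50, 19, 24, 0, 0],
    [50, 0, 3, 0, 0],
    [50, 0, 0, 0, 0],
    [50, 0, 0, 0, 0],
    [50, 0, 0, 0, 0],
  ],
)

```text
clock: 18.23
eef_pos: [0.6484, 0.2177, 0.1888]
ee_rot: [[-1.0, 0.024, -0.001], [0.024, 1.0, -0.002], [0.001, -0.002, -1.0]]
ft_force: [-0.4, -0.6, -0.3]
opening: 0.0617
finger_force: 30.0
```

```bash
python3 - <<'E'
from look import *
c=snap("scene"); r=40; o=[]
for X in([.634,.074,.147],[.641,.22,.15]):
    u,v=proj(c,X).astype(int); print(u-r,v-r); o.append(cv2.resize(cv2.cvtColor(c["im"],cv2.COLOR_RGB2BGR)[v-r:v+r,u-r:u+r],(400,400),interpolation=cv2.INTER_CUBIC))
cv2.imwrite("pics/p3.png",np.hstack(o))
o=cv2.cvtColor(w["im"],cv2.COLOR_RGB2BGR)
E
```

```text
t 18.23 tcp [648.4 217.7 188.8] toolyaw -1.4 C [0.5815 0.2198 0.3553]
282 152
332 125
```

View pics/p3.png

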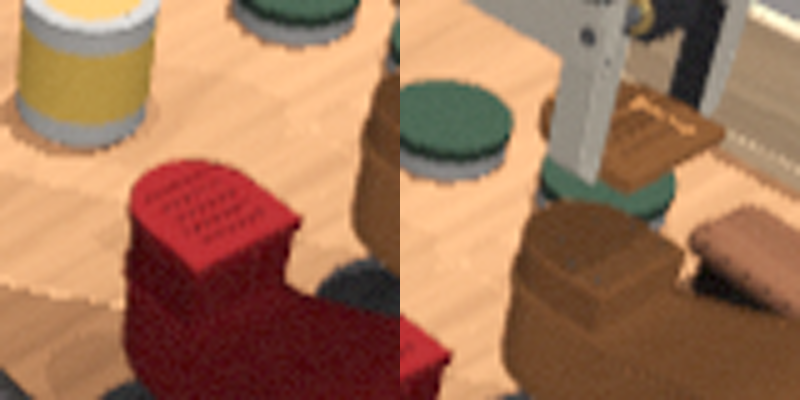

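```bash
python3 - <<'E'
from h import *
s=snap("scene")
a=[onz(s,282+x/5,152+y/5,.147)[:2]*1e3 for x,y in((301,219),(197,274))]; print(a,(a[0]+a[1])/2)
E
```

```text
[array([666.42918138,  96.82961925]), array([663.35765104,  41.08780577])] [664.89341621  68.95871251]
```

Emit:
move_arm(
  rows=[
    [50, 0.3, 2.1, -10, 0],
    [50, 0, 0, -18, 0],
    [50, 0, 0, -14, 0],
    [50, 0, 0, -6, 0],
    [50, 0, 0, 0, 0],
    [50, 0, 0, 0, 0],
    [50, 0, 0, 0, 0],
  ],
)

```text
clock: 18.97
eef_pos: [0.6497, 0.2221, 0.1415]
ee_rot: [[-1.0, 0.023, 0.002], [0.023, 1.0, 0.001], [-0.002, 0.001, -1.0]]
ft_force: [0.3, -0.4, -0.6]
opening: 0.0617
finger_force: 30.0
```

Emit:
move_arm(
  rows=[
    [50, -0.8, -2, -4, 0],
    [50, 0, 0, -3, 0],
    [50, 0, 0, -1.2, 0],
    [50, 0, 0, -0.8, 0],
    [50, 0, 0, 0, 0],
    [50, 0, 0, 0, 0],
  ],
)

```text
clock: 19.47
eef_pos: [0.6484, 0.2193, 0.1327]
ee_rot: [[-1.0, 0.023, 0.0], [0.023, 1.0, -0.001], [-0.0, -0.001, -1.0]]
ft_force: [-1.2, -1.7, 5.8]
opening: 0.0616
finger_force: 30.0
```

Emit:
move_arm(
  rows=[
    [82, 0, 0, 0, 0],
    [82, 0, 0, 0, 0],
    [82, 0, 0, 0, 0],
    [82, 0, 0, 0, 0],
    [85, 0, 0, 5, 0],
    [100, 0, 0, 15, 0],
    [100, -5, -10, 30, 0],
    [100, -10, -25, 35, 0],
    [100, -10, -25, 35, 0],
    [100, -10, -25, 35, 0],
    [100, 0, 0, 0, 0],
    [100, 0, 0, 0, 0],
  ],
)

```text
clock: 20.47
eef_pos: [0.6162, 0.1376, 0.2838]
ee_rot: [[-1.0, 0.026, 0.006], [0.026, 1.0, 0.001], [-0.006, 0.001, -1.0]]
ft_force: [0.1, 1.0, -0.5]
opening: 0.0934
finger_force: 0.0
```

```bash
python3 - <<'E'
from look import *
out=[]
for c,z in(((.634,.0745),.147),((.641,.22),.141)):
    g=np.array([[0,0],[400,0],[400,320],[0,320]],np.float32)
    src=np.array([proj(w,[c[0]+(v-160)/4e3,c[1]+(u-200)/4e3,z]) for u,v in g],np.float32); print(src.round().tolist())
    o=cv2.warpPerspective(cv2.cvtColor(w["im"],cv2.COLOR_RGB2BGR),cv2.getPerspectiveTransform(g,src),(400,320),flags=cv2.WARP_INVERSE_MAP|cv2.INTER_CUBIC)
    o[::4,200]=(255,255,0); o[160,::4]=(255,255,0); out.append(o)
cv2.imwrite("pics/rect2.png",np.hstack(out))
E
```

```text
t 20.47 tcp [616.2 137.6 283.8] toolyaw -1.5 C [0.5483 0.1394 0.4499]
[[138.0, 163.0], [240.0, 160.0], [243.0, 237.0], [147.0, 239.0]]
[[287.0, 165.0], [387.0, 162.0], [381.0, 237.0], [287.0, 239.0]]
```

View pics/rect2.png

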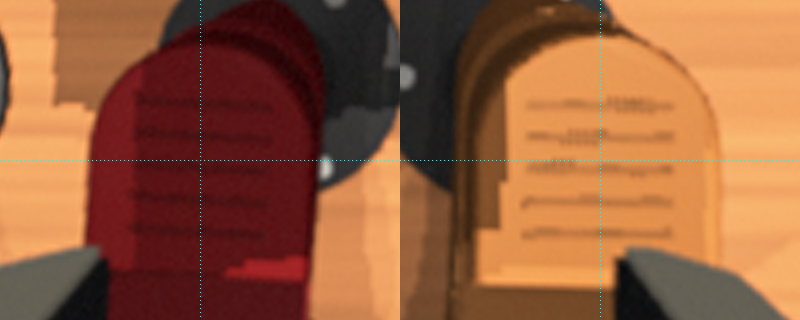

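Emit:
move_arm(
  rows=[
    [100, -20, -30, -5, 0],
    [100, -20, -30, -10, 0],
    [100, -20, -30, -10, 0],
    [100, -20, -30, -5, 0],
    [100, -16, -30, 0, 0],
    [100, 0, 0, 0, 0],
    [100, 0, 0, 0, 0],
    [100, 0, 0, 0, 0],
  ],
)

```text
clock: 21.18
eef_pos: [0.5191, -0.0093, 0.2499]
ee_rot: [[-1.0, 0.021, -0.001], [0.021, 1.0, 0.002], [0.001, 0.002, -1.0]]
ft_force: [-1.1, -0.2, 0.8]
opening: 0.0931
finger_force: 0.0
```

```bash
python3 - <<'E'
from look import *
measure(w,"black",.009,(.446,-.012,0),rad=.06)
u,v=proj(w,[.446,-.012,.009]).astype(int);print(u,v)
o=cv2.cvtColor(w["im"],cv2.COLOR_RGB2BGR)[max(v-75,0):v+75,u-100:u+100]
cv2.imwrite("pics/st4.png",cv2.resize(o,None,fx=4,fy=4,interpolation=cv2.INTER_CUBIC))
E
```

```text
t 21.18 tcp [519.1  -9.3 249.9] toolyaw -1.2 C [ 0.4523 -0.008   0.4165]
black c(front) [444.3  -7.5] c(rear) [447.7  -7.9] yaw -7.2 L 65.3 68 W 64.1 66
250 108
```

Emit:
move_arm(
  rows=[
    [100, -33, 0.3, -15, -3],
    [100, -32, 0.3, -30, -3],
    [100, 0, 0, -36, 0],
    [100, 0, 0, -36, 0],
    [100, 0, 0, -36, 0],
    [100, 0, 0, -32, 0],
    [100, 0, 0, -20, 0],
    [100, 0, 0, 0, 0],
    [100, 0, 0, 0, 0],
    [100, 0, 0, 0, 0],
  ],
)

```text
clock: 22.07
eef_pos: [0.4569, -0.0091, 0.048]
ee_rot: [[-0.992, 0.125, 0.002], [0.125, 0.992, 0.001], [-0.002, 0.001, -1.0]]
ft_force: [-0.7, -0.2, -0.5]
opening: 0.0932
finger_force: 0.0
```

Emit:
move_arm(
  rows=[
    [100, -1.5, 0.3, -22, 0],
    [100, 0, 0, -14, 0],
    [100, 0, 0, -7, 0],
    [100, 0, 0, 0, 0],
    [100, 0, 0, 0, 0],
    [100, 0, 0, 0, 0],
    [100, 0, 0, 0, 0],
  ],
)

```text
clock: 22.65
eef_pos: [0.4549, -0.0101, 0.0052]
ee_rot: [[-0.992, 0.127, 0.002], [0.127, 0.992, 0.0], [-0.002, 0.0, -1.0]]
ft_force: [0.2, -0.0, 1.1]
opening: 0.0932
finger_force: 0.0
```

Emit:
move_arm(
  rows=[
    [100, 0, 0, -1.2, 0],
    [75, 0, 0, 0, 0],
    [55, 0, 0, 0, 0],
    [55, 0, 0, 0, 0],
    [55, 0, 0, 0, 0],
    [55, 0, 0, 0, 0],
    [55, 0, 0, 0, 0],
    [55, 0, 0, 0, 0],
  ],
)

```text
clock: 23.32
eef_pos: [0.4541, -0.0101, 0.003]
ee_rot: [[-0.992, 0.127, -0.0], [0.127, 0.992, -0.0], [0.0, -0.0, -1.0]]
ft_force: [0.2, 0.2, -0.1]
opening: 0.0655
finger_force: 30.0
```

Emit:
move_arm(
  rows=[
    [55, 0, 0, 8, 0],
    [55, 0, 0, 20, 0],
    [55, 0, 0, 32, 0],
    [55, 0, 0, 35, 0],
    [55, 0, 0, 35, 0],
    [55, 0, 0, 35, 0],
    [55, 25, -8, 20, 1],
    [55, 33, -11, 0, 1],
    [55, 33, -11, 0, 1],
    [55, 33, -11, 0, 1],
    [55, 33, -11, 0, 0.8],
    [55, 30, -10, 0, 0],
  ],
)

```text
clock: 24.32
eef_pos: [0.6422, -0.0734, 0.1883]
ee_rot: [[-0.999, 0.044, -0.0], [0.044, 0.999, -0.0], [0.0, -0.0, -1.0]]
ft_force: [0.4, -0.4, -0.9]
opening: 0.0657
finger_force: 30.0
```

Emit:
move_arm(
  rows=[
    [55, 0, 0, 0, 0],
    [55, 0, 0, 0, 0],
    [55, 0, 0, 0, 0],
    [55, 0, 0, 0, 0],
  ],
)

```text
clock: 24.65
eef_pos: [0.6396, -0.0712, 0.1883]
ee_rot: [[-0.999, 0.042, -0.001], [0.042, 0.999, 0.0], [0.001, 0.0, -1.0]]
ft_force: [0.1, 0.3, -0.4]
opening: 0.0654
finger_force: 30.0
```

Emit:
move_arm(
  rows=[
    [55, 1.8, -0.8, -10, 0],
    [55, 0, 0, -16, 0],
    [55, 0, 0, -11, 0],
    [55, 0, 0, -4, 0],
    [55, 0, 0, 0, 0],
    [55, 0, 0, 0, 0],
    [55, 0, 0, 0, 0],
  ],
)

```text
clock: 25.23
eef_pos: [0.6434, -0.0727, 0.1477]
ee_rot: [[-0.999, 0.043, 0.001], [0.043, 0.999, 0.0], [-0.001, 0.0, -1.0]]
ft_force: [-0.2, -0.7, 0.3]
opening: 0.0653
finger_force: 30.0
```

Emit:
move_arm(
  rows=[
    [55, -1.3, 0.5, -4, 0],
    [55, 0, 0, -3, 0],
    [55, 0, 0, -1.2, 0],
    [55, 0, 0, -0.8, 0],
    [55, 0, 0, 0, 0],
    [55, 0, 0, 0, 0],
  ],
)

```text
clock: 25.73
eef_pos: [0.6415, -0.0724, 0.1391]
ee_rot: [[-0.999, 0.044, 0.0], [0.044, 0.999, -0.0], [-0.0, -0.0, -1.0]]
ft_force: [-2.2, -0.5, 5.2]
opening: 0.0653
finger_force: 30.0
```

Contact as expected; release, retreat back and up for a final check of all four heels.

Emit:
move_arm(
  rows=[
    [85, 0, 0, 0, 0],
    [85, 0, 0, 0, 0],
    [85, 0, 0, 0, 0],
    [85, 0, 0, 0, 0],
    [90, 0, 0, 5, 0],
    [100, 0, 0, 15, 0],
    [100, -5, 12, 35, 0],
    [100, -10, 20, 40, 0],
    [100, -10, 20, 40, 0],
    [100, -10, 20, 40, 0],
    [100, 0, 0, 40, 0],
    [100, 0, 0, 30, 0],
  ],
)

```text
clock: 26.73
eef_pos: [0.6091, -0.0035, 0.3766]
ee_rot: [[-0.999, 0.04, 0.005], [0.04, 0.999, 0.001], [-0.005, 0.001, -1.0]]
ft_force: [0.5, -0.3, -0.1]
opening: 0.0931
finger_force: 0.0
```

Emit:
move_arm(
  rows=[
    [100, -10, 0, 0, 0],
    [100, 0, 0, 0, 0],
    [100, 0, 0, 0, 0],
    [100, 0, 0, 0, 0],
  ],
)

```text
clock: 27.07
eef_pos: [0.5989, -0.0063, 0.3708]
ee_rot: [[-0.999, 0.044, -0.003], [0.044, 0.999, -0.0], [0.003, -0.001, -1.0]]
ft_force: [0.7, -0.2, 0.5]
opening: 0.0931
finger_force: 0.0
```

```bash
python3 - <<'E'
from look import *
out=[]
for n,c,z in(("white",(.628,-.2287),.137),("black",(.6335,-.0717),.145),("red",(.634,.0745),.147),("tan",(.641,.22),.141)):
    g=np.array([[0,0],[400,0],[400,300],[0,300]],np.float32)
    src=np.array([proj(w,[c[0]+(v-150)/4e3,c[1]+(u-200)/4e3,z]) for u,v in g],np.float32)
    o=cv2.warpPerspective(cv2.cvtColor(w["im"],cv2.COLOR_RGB2BGR),cv2.getPerspectiveTransform(g,src),(400,300),flags=cv2.WARP_INVERSE_MAP|cv2.INTER_CUBIC)
    if n in("black","red"): o=cv2.convertScaleAbs(o,alpha=2.2)
    o[::4,200]=(255,255,0); o[150,::4]=(255,255,0); out.append(o)
cv2.imwrite("pics/fin.png",np.vstack([np.hstack(out[:2]),np.hstack(out[2:])]))
E
```

```text
t 27.07 tcp [598.9  -6.3 370.8] toolyaw -2.5 C [ 0.5324 -0.0031  0.5375]
```

View pics/fin.png

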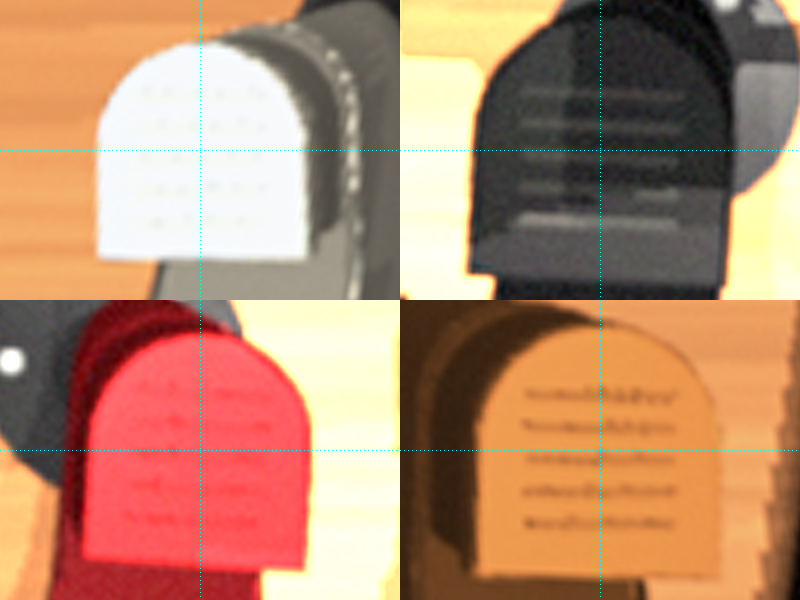

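The rectified view shows all four lifts centred on their heels. The front edges sit at about 27.5, 32, 28 and 31.5 mm (white, black, red, tan), where 27, 34, 29.5 and 32 mm are expected. Sideways they are within 2 mm.

```bash
python3 -c "
from station import close_job
print(close_job())"
```

```text
the job is handed in; nothing more can be done
None
```

I placed all four lifts flat on the heels of their own colours, within about 2 mm in the last wrist-camera view, and handed the job in at about 27 s. The arm stayed clear of the glass and glue pot, but I did not re-measure them, and the hand-in returned no verdict.

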